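# Cover the topping pots with their own lids

## Robot

A 7-joint arm with a two-finger parallel gripper is mounted at the origin on a cart in front of the work surface, level with it; the furniture and walls round the work are solid. World frame = base frame: x ahead of the robot, y to its left, z up, the work surface at z = 0. Lengths are in m, angles in rad, forces in N, time in s.
With the tool pointing down it reaches from about 0.35 to 0.9 m from the base axis. Payload 8.1 kg.
Tool frame: the origin (TCP) lies at the very end of the fingers, on their centre line; the grasp point (between the pads) lies 19 mm behind it; z points along the fingers, y is the line along which they close (so a half turn about z gives the same grasp; the last joint's range is limited). The gripper opens to 92 mm and grips with 3 to 60 N. Pads are 19 mm wide; open, the fingers measure 130 mm over their backs; the gripper's body (75 mm by 190 mm) begins 47 mm behind the grasp point.
Start: joints at [-1.306, 0.434, 0.025, 1.573, -0.012, 1.134, -0.075], TCP at [0.225, 0.583, 0.227] pointing down, gripper open.
Joint ranges: [-2.62, 2.62], [-0.44, 2.09], [-1.27, 1.32], [0.08, 2.57], [-1.32, 4.46], [0.12, 2], [-2.74, 2.74]. Speed limits (rad/s): [2.22, 2.22, 3.01, 3.01, 3.14, 3.14, 3.14].

## Interface

Orientations are given as a rotation vector (axis times angle).
In Python, from cell import readout, cams, job gives the robot as it stands.
- The arm moves only by the tool drive_tool, never from a script. Its argument "commands" is a list of rows, each a list of 3 entries, a list of its own where there are three numbers: the turn, a rotation vector about the tool's x, y, z in rad, then the shift along the tool's x, y, z in cm, then the gripper's target within -1 to 1 (fully open at 1, half-way at 0, shut at -1). A call has 1 to 20 rows; each row is the pose to reach, as a shift and turn from the pose commanded when the call began, along the tool's axes at that moment; what a row does not reach only later rows make up. A row lasts 1/12 s, in which the tool goes at most 41.7 mm and 7.16 degrees, less where a joint would pass 70% of its speed; a pose out of reach is approached as far as the arm can. A call with a gripper value outside its range is refused whole. The fingers move at their own pace and stop on an object; "newtons" is the grip in N (left out, the last holds). Time passes only in rows, so rows that repeat a pose let the fingers close. It gives the time, the measured TCP pose, the force, the opening and the grip force at its end, in the units of the state.
- readout.observe(): the state, without advancing time (a new reading comes with each control period).
- cams.get_image(name): name is "side" or "top" or "wrist"; returns the picture (420x560x3 uint8, blue, green, red); there is no depth.
- cams.camera_info(name): a dict with "camera_matrix" (3x3 intrinsics, pixels), "R" (3x3) and "t" (3): a world point X has camera coordinates R X + t. Camera axes: x right, y down, z forward; pixel columns grow to the right and rows downward; lengths in m; the calibration is good to about 2 mm. The wrist camera is an equidistant fisheye: a pixel r from the principal point sees the ray r / f radians off the axis. A picture is of the moment at which its call begins: read the wrist's pose just before it. camera_info takes no time and is no camera call; for the wrist camera it gives the pose at the moment of the call.
- job.sign_off(): hands the job in; it is judged then, once.
The state is a dict: "clock": time; "joints": joint angles; "dq": joint speeds; "joint_efforts": joint torques, N m; "position": TCP position; "ee_rot": TCP orientation; "force": force on the tool from outside, world axes, zero at the start; "ft_torque": the same for the moment, N m; "width": opening from 0.0 (shut) to 1.0 (fully open); "gripper_force": force on a finger pad.
Only numpy, scipy, OpenCV 4.12 (cv2) and the standard library are available. Lean on these libraries where they do the work, as an engineer would, in place of code of your own. Each camera call takes 0.05 s, during which the arm holds its last target. There are 200 camera calls.

## Task

The washed topping pots and pans must be covered before service: put each of the four stainless lids on the pot or pan it fits, so that it sits level and fully home on the rim. Set the lids down rather than dropping them, leave the pots standing where they are, and do not disturb the kitchen timer that stands among them.

Things in the scene. Friction and masses are not known exactly. Their poses are not given: they have to be found in the camera images.
- big_pot: The larger round open stainless pot: outside diameter 140 mm, wall 3 mm (mouth 134 mm), 85 mm high, two small wire ears below the rim at its +y and -y sides. Origin: centre of its underside on the table, z up. It stands upright, loose, open end up, weighs about 0.5 kg; leave it where it stands.
- small_pot: The smaller round open stainless pot: outside diameter 100 mm, wall 3 mm (mouth 94 mm), 75 mm high, two small wire ears at +y and -y. Origin: centre of its underside on the table, z up. It stands upright, loose, open end up, weighs about 0.35 kg; leave it where it stands.
- square_pan: Square open stainless pan: 110 x 110 mm, wall 3 mm (mouth 104 x 104 mm), rolled rim 123 mm over all, 70 mm high, sides along its x and y. Origin: centre of its underside on the table, z up. It stands upright, loose, open end up, weighs about 0.4 kg; leave it where it stands.
- oblong_pan: Oblong open stainless pan: 160 mm (its x) x 100 mm (its y), wall 3 mm (mouth 154 x 94 mm), 60 mm high. Origin: centre of its underside on the table, z up. It stands upright, loose, open end up, weighs about 0.4 kg; leave it where it stands.
- big_lid: Larger round stainless lid, diameter 150 mm; fits the larger round pot. Origin: centre of its underside, z up. Tapered skirt z 0 to 14 mm (112 mm at foot, 129 at top) centres itself from up to 7 mm off; sheet's top z = 16.5 mm. Black centre knob, diameter 28 mm, top z = 47 mm: grip at z 38 mm (fingertips above the sheet). 0.15 kg. Seated: origin 71 mm above the pot's.
- small_lid: Smaller round stainless lid, diameter 110 mm; fits the smaller round pot. Origin: centre of its underside, z up. Tapered skirt z 0 to 14 mm (72 mm at foot, 89 at top) centres itself from up to 7 mm off; sheet's top z = 16.5 mm. Black centre knob, diameter 28 mm, top z = 47 mm: grip at z 38 mm (fingertips above the sheet). 0.09 kg. Seated: origin 61 mm above the pot's.
- square_lid: Square stainless lid, 120 x 120 mm; fits the square pan in any of four quarter turns. Origin: centre of its underside, z up. Tapered skirt z 0 to 14 mm (82 mm at foot, 99 at top) centres itself from up to 7 mm off; sheet's top z = 16.5 mm. Black bridge handle along its x, 76 x 14 mm, bar z 32 to 46 mm: grip mid-length, z 38 mm (tips above sheet). 0.13 kg. Seated: origin 56 mm above the pot's.
- oblong_lid: Oblong stainless lid, 170 (x) x 110 mm (y); fits the oblong pan, either way. Origin: centre of its underside, z up. Tapered skirt z 0 to 14 mm (132 x 72 mm at foot, 149 x 89 at top) centres itself from up to 7 mm off; sheet's top z = 16.5 mm. Black bridge handle along its x, 76 x 14 mm, bar z 32 to 46 mm: grip mid-length, z 38 mm (tips above sheet). 0.16 kg. Seated: origin 46 mm above the pot's.
- timer: Kitchen timer standing nearest the pots and lids (another stands far off to the left), white round base 68 mm in diameter with a red ribbed dial, 36 mm high. Origin: centre of its underside. Only a bystander, loose: not to be disturbed.
Things that resemble listed ones, but are neither listed nor needed, are in the scene too. Leave any blue or red look-alike of the small_lid alone.

How it is judged:
By the outcome, as a careful person would: the job done as asked, in the order asked, and still so for the second after the job is handed in, with the robot touching nothing.
It also fails if it takes over 112 s, if anything falls off the work surface, if the arm or the gripper's body presses on something with over 40 N, if the wrist force passes 120 N, or if a joint passes its speed limit or range.

## Working session

There is one attempt and no reset: what is moved stays moved. The work goes in short steps, Python scripts to look and compute and a tool call to move; the robot and the scene stay as the last step left them, time stands still between calls to the robot, and variables do not carry over. Pictures are saved under pics/ and viewed, at most 14 in all, crops included, and the job is handed in when it is done.

Besides the shell and the picture viewer there is one more tool, called after "Request:" as name(argument=value, ...), one argument or row to a line, values as JSON. drive_tool: Moves the arm, as the interface text tells. Its arguments: {"type":"object","properties":{"commands":{"type":"array"},"newtons":{"type":"number"}},"required":["commands"]}

```bash
ls; mkdir -p pics
python3 - <<'E'
from cell import readout,cams,job
import cv2,numpy as np
s=readout.observe();print(s)
for n in("top","side"):
    i=cams.camera_info(n);print(n,i)
    cv2.imwrite(f"pics/{n}0.png",cv2.resize(cams.get_image(n),(800,600),interpolation=cv2.INTER_CUBIC))
E
```

```text
pics
{'clock': 0.0, 'joints': array([-1.30559182,  0.43525549,  0.02493695,  1.57412294, -0.01160228,
        1.13397208, -0.07510587]), 'dq': array([-0.00016347,  0.00082287,  0.00066228,  0.00111169, -0.00096166,
        0.00013732,  0.00050357]), 'joint_efforts': array([-2.84896742e-04, -6.67834640e+01,  9.85020362e-01, -3.14474881e+01,
       -6.06066710e-02,  4.26648546e-02,  1.57648496e-04]), 'position': array([0.22457672, 0.58270079, 0.22591435]), 'ee_rot': array([-5.74532584e-01, -3.08844041e+00,  2.52016778e-03]), 'force': array([ 0.30882499, -0.33121337, -0.12731365]), 'ft_torque': array([-0.0346475 , -0.01213514, -0.01456679]), 'gripper_force': 0.0, 'width': 1.003436896401528}
top {'camera_matrix': array([[406.3013682 ,   0.        , 274.60226914],
       [  0.        , 406.3013682 , 211.50203875],
       [  0.        ,   0.        ,   1.        ]]), 'R': array([[ 0.017447  , -0.9998439 , -0.0027897 ],
       [-0.99393392, -0.01704072, -0.10865074],
       [ 0.10858624,  0.00466841, -0.99407607]]), 't': array([0.06851575, 0.53529054, 1.49726347])}
side {'camera_matrix': array([[509.50047985,   0.        , 274.7619491 ],
       [  0.        , 509.50047985, 210.09500108],
       [  0.        ,   0.        ,   1.        ]]), 'R': array([[ 0.79893091, -0.60142037, -0.00171612],
       [-0.33226694, -0.43900363, -0.83479009],
       [ 0.50130638,  0.66750982, -0.55056567]]), 't': array([-0.40196206,  0.24763836,  1.23772377])}
```

View pics/top0.png

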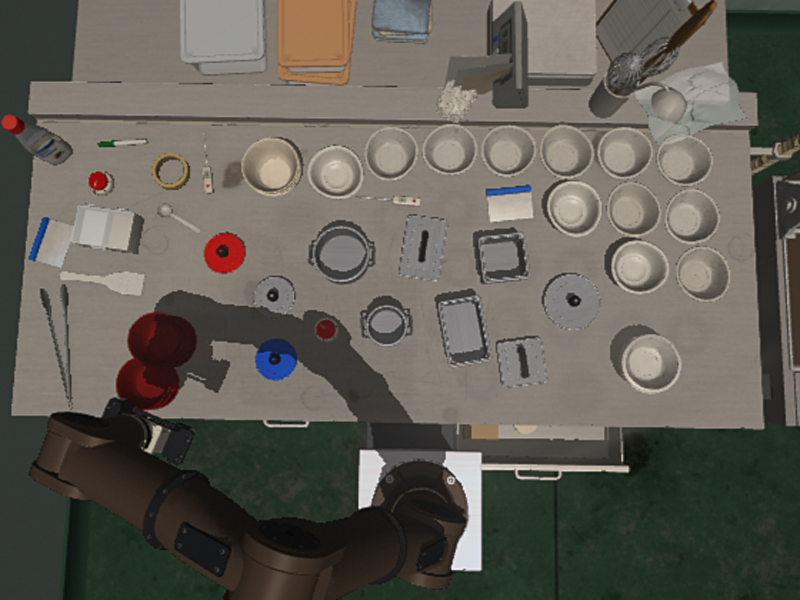

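View pics/side0.png

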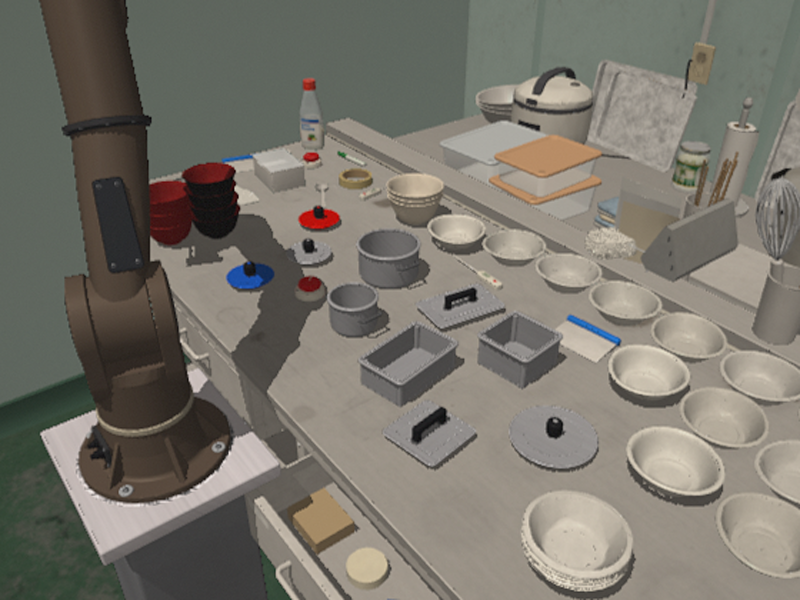

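The top view shows, in 800x600 pixels:
- **Pots and pans:** big pot about (342,250), small pot (386,323), square pan (502,255), oblong pan (463,327).
- **Lids:** oblong lid handle (423,247), square lid handle (522,360), big lid knob (572,300), small steel lid knob (272,296).
- **Timer:** (325,328).

The side view agrees.

```bash
cat > h.py <<'E'
from cell import readout,cams,job
import cv2,numpy as np
from scipy.spatial.transform import Rotation as Ro
def unproj(n,uv,z,info=None):
    i=info or cams.camera_info(n);K=i["camera_matrix"];R=i["R"];t=i["t"]
    p=(np.array(uv,float)-K[:2,2])/K[0,0]
    if n=="wrist":
        th=np.hypot(*p);d=np.r_[p/th*np.sin(th),np.cos(th)] if th>1e-9 else np.r_[0,0,1.]
    else: d=np.r_[p,1]
    d=R.T@d;c=-R.T@t
    return c+d*(z-c[2])/d[2]
def proj(n,X,info=None):
    i=info or cams.camera_info(n);K=i["camera_matrix"];x=i["R"]@np.asarray(X,float)+i["t"]
    if n=="wrist":
        r=np.hypot(x[0],x[1]);th=np.arctan2(r,x[2]);return K[0,0]*th*x[:2]/max(r,1e-9)+K[:2,2]
    return K[0,0]*x[:2]/x[2]+K[:2,2]
def move(dest,yaw_y=None):
    """shift (cm) and turn in tool axes from the present pose to TCP dest, tool down, tool y along angle yaw_y"""
    s=readout.observe();R=Ro.from_rotvec(s["ee_rot"])
    sh=R.inv().apply(np.array(dest)-s["position"])*100
    out=[sh.round(2)]
    if yaw_y is not None:
        best=None
        for k in(0,np.pi):
            a=yaw_y+k;y=np.r_[np.cos(a),np.sin(a),0];z=np.r_[0,0,-1.];x=np.cross(y,z)
            rv=(R.inv()*Ro.from_matrix(np.c_[x,y,z])).as_rotvec()
            if best is None or np.linalg.norm(rv)<np.linalg.norm(best): best=rv
        out.append(best.round(3))
    print("pos",s["position"].round(4),"t",round(s["clock"],2),"shift",out)
E
python3 - <<'E'
from h import *
for n,u,z in[("big_pot",(342,250),.085),("small_pot",(386,323),.075),("square_pan",(502,255),.07),("oblong_pan",(463,327),.06),("big_lid",(572,300),.047),("small_lid",(272,296),.047),("square_lid",(522,360),.046),("oblong_lid",(423,247),.046),("timer",(325,328),.036)]:
    print(n,unproj("top",np.array(u)*.7,z).round(3))
im=cams.get_image("top")
cv2.imwrite("pics/topc.png",cv2.resize(im[130:290,150:440],(800,441),interpolation=cv2.INTER_CUBIC))
print(cams.camera_info("wrist"))
s=readout.observe();print(Ro.from_rotvec(s["ee_rot"]).as_matrix().round(3))
E
```

```text
big_pot [0.66  0.209 0.085]
small_pot [0.475 0.093 0.075]
square_pan [ 0.657 -0.203  0.07 ]
oblong_pan [ 0.47  -0.105  0.06 ]
big_lid [ 0.546 -0.389  0.047]
small_lid [0.543 0.391 0.047]
square_lid [ 0.388 -0.258  0.046]
oblong_lid [ 0.679 -0.     0.046]
timer [0.463 0.252 0.036]
{'camera_matrix': array([[325.1922621 ,   0.        , 281.53108144],
       [  0.        , 325.1922621 , 208.7809044 ],
       [  0.        ,   0.        ,   1.        ]]), 'R': array([[ 0.3594842 ,  0.93314934, -0.00185017],
       [ 0.89086955, -0.34260503,  0.29828382],
       [ 0.27770948, -0.10887658, -0.95447543]]), 't': array([-0.62409521, -0.0386258 ,  0.39231804])}
[[-0.933  0.36  -0.   ]
 [ 0.36   0.933 -0.001]
 [-0.    -0.001 -1.   ]]
```

View pics/topc.png

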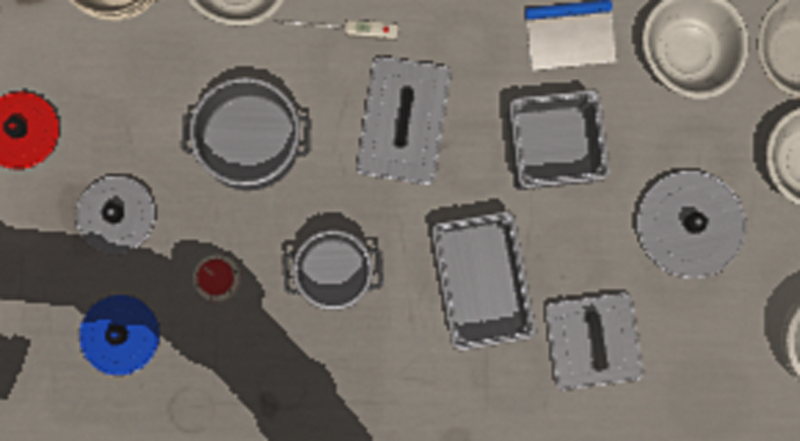

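The crop shows the handles running roughly along world x, and the same layout as before. First I'll go above the small lid.

Run:
```python
from h import *
i=cams.camera_info("wrist");c=-i["R"].T@i["t"];s=readout.observe();R=Ro.from_rotvec(s["ee_rot"])
print("cam in tool",R.inv().apply(c-s["position"]).round(3),R.inv().apply(i["R"][2]).round(3))
move((.225,.583,.35));move((.5,.391,.35),np.pi/2);move((.5,.391,.2),np.pi/2)
```

```text
cam in tool [ 0.08  -0.    -0.159] [-0.298 -0.001  0.955]
pos [0.2246 0.5829 0.2262] t 0.15 shift [array([-3.000e-02,  1.000e-02, -1.238e+01])]
pos [0.2246 0.5829 0.2262] t 0.15 shift [array([-32.6 ,  -8.01, -12.37]), array([-0.001, -0.   , -0.368])]
pos [0.2246 0.5829 0.2262] t 0.15 shift [array([-32.59,  -8.  ,   2.63]), array([-0.001, -0.   , -0.368])]
```

Request:
drive_tool(
  commands=[
    [[0,0,0],[0,0,-12],1],
    [[0,0,0],[0,0,-12],1],
    [[0,0,0],[0,0,-12],1],
    [[0,0,-0.368],[-36.6,-6.4,-12],0.2],
    [[0,0,-0.368],[-36.6,-6.4,-12],0.2],
    [[0,0,-0.368],[-36.6,-6.4,-12],0.2],
    [[0,0,-0.368],[-36.6,-6.4,-12],0.2],
    [[0,0,-0.368],[-36.6,-6.4,-12],0.2],
    [[0,0,-0.368],[-36.6,-6.4,-12],0.2],
    [[0,0,-0.368],[-36.6,-6.4,-12],0.2],
    [[0,0,-0.368],[-36.6,-6.4,-12],0.2],
    [[0,0,-0.368],[-36.6,-6.4,-12],0.2],
    [[0,0,-0.368],[-36.6,-6.4,0],0.2],
    [[0,0,-0.368],[-36.6,-6.4,0],0.2],
    [[0,0,-0.368],[-36.6,-6.4,0],0.2],
    [[0,0,-0.368],[-36.6,-6.4,0],0.2],
    [[0,0,-0.368],[-36.6,-6.4,0],0.2],
    [[0,0,-0.368],[-36.6,-6.4,0],0.2],
  ],
  newtons=20,
)

```text
clock: 1.65
position: [0.544, 0.3927, 0.229]
ee_rot: [-0.001, 3.14, 0.002]
force: [-0.3, 1.2, 0.9]
width: 0.598
gripper_force: 0.0
```

```bash
cat >> h.py <<'E'
def look(name):
    i=cams.camera_info("wrist");im=cams.get_image("wrist");cv2.imwrite(f"pics/{name}.png",im)
    np.savez(f"pics/{name}.npz",**i);s=readout.observe();print(name,s["position"].round(4),s["ee_rot"].round(3),s["clock"],s["width"])
    return im,i
E
python3 -c "
from h import *
im,i=look('w1')
for X in [(.543,.391,.047),(.66,.209,.085),(.475,.093,.075)]: print(proj('wrist',X,i).round())
"
```

```text
w1 [0.5444 0.393  0.2299] [-1.000e-03  3.138e+00  4.000e-03] 1.7 0.5983230797537608
[280. 184.]
[127. 290.]
[ 31. 139.]
```

View pics/w1.png

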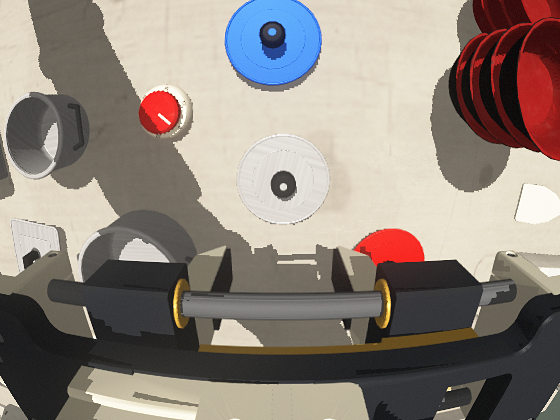

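The steel small lid's knob is at (283,185), almost where I predicted it. I'll take one overview of the middle area before gripping anything.

Request:
drive_tool(
  commands=[
    [[0,0,0],[-11.6,-39.3,-15],0.2],
    [[0,0,0],[-11.6,-39.3,-15],0.2],
    [[0,0,0],[-11.6,-39.3,-15],0.2],
    [[0,0,0],[-11.6,-39.3,-15],0.2],
    [[0,0,0],[-11.6,-39.3,-15],0.2],
    [[0,0,0],[-11.6,-39.3,-15],0.2],
    [[0,0,0],[-11.6,-39.3,-15],0.2],
    [[0,0,0],[-11.6,-39.3,-15],0.2],
    [[0,0,0],[-11.6,-39.3,-15],0.2],
    [[0,0,0],[-11.6,-39.3,-15],0.2],
    [[0,0,0],[-11.6,-39.3,-15],0.2],
    [[0,0,0],[-11.6,-39.3,-15],0.2],
    [[0,0,0],[-11.6,-39.3,-15],0.2],
    [[0,0,0],[-11.6,-39.3,-15],0.2],
    [[0,0,0],[-11.6,-39.3,-15],0.2],
    [[0,0,0],[-11.6,-39.3,-15],0.2],
  ],
)

```text
clock: 3.03
position: [0.659, 0.0008, 0.377]
ee_rot: [-0.004, 3.141, 0.001]
force: [-0.5, -0.6, -0.0]
width: 0.598
gripper_force: 0.0
```

```bash
python3 -c "
from h import *
i1=dict(np.load('pics/w1.npz'));print('small lid',unproj('wrist',(283,185),.047,i1).round(4))
im,i=look('w2')
cv2.imwrite('pics/w2b.png',cv2.resize(im,(800,600),interpolation=cv2.INTER_CUBIC))
"
```

```text
small lid [0.5437 0.394  0.047 ]
w2 [6.590e-01 5.000e-04 3.768e-01] [ 4.000e-03 -3.141e+00 -1.000e-03] 3.0833 0.6017851417886397
```

View pics/w2b.png

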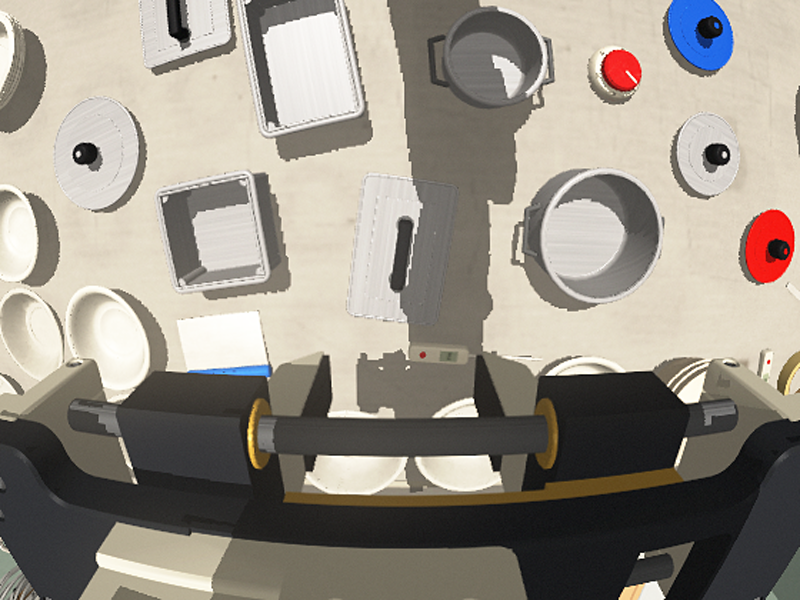

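The overview shows every item. In 800x600 pixels:
- **Big pot rim:** x 527–663, y 168–303.
- **Small pot rim:** x 443–549, y 5–105.
- **Square pan corners:** (157,186), (264,170), (281,277), (178,293).
- **Oblong pan, lower corners:** (262,138), (364,115).
- **Oblong lid corners:** (365,173), (459,187), (440,324), (348,312).

Next I'll fit poses to these and overlay the outlines to check them.

```bash
cat > fit.py <<'E'
from h import *
from scipy.optimize import least_squares
i=dict(np.load('pics/w2.npz'));S=.7
im=cv2.imread('pics/w2b.png')
U=lambda L,z:np.array([unproj('wrist',np.array(p)*S,z,i)[:2] for p in L])
def draw(P,z):
    q=np.array([proj('wrist',(*p,z),i)/S for p in P]);cv2.polylines(im,[q.round().astype(int)],True,(0,0,255),1)
def circ(n,L,z,r):
    P=U(L,z);f=least_squares(lambda c:np.hypot(*(P-c).T)-r,P.mean(0));print(n,f.x.round(4),'res mm',(f.fun*1e3).round(1))
    a=np.linspace(0,6.28,60);draw(f.x+r*np.c_[np.cos(a),np.sin(a)],z)
def rect(n,L,z,hx,hy,signs,a0):
    """L: points; signs: (sx,sy) of the corner, 0 = on that side's line only"""
    P=U(L,z);s=np.array(signs)
    def F(v):
        c,si=np.cos(v[2]),np.sin(v[2]);d=(P-v[:2])@np.array([[c,-si],[si,c]])
        return np.where(s!=0,d-s*[hx,hy],0).ravel()
    f=least_squares(F,[*P.mean(0),a0]);x=f.x;print(n,x[:2].round(4),'deg',np.degrees(x[2]).round(1),'res',(f.fun*1e3).round(1))
    c,si=np.cos(x[2]),np.sin(x[2]);q=np.array([(hx,hy),(hx,-hy),(-hx,-hy),(-hx,hy)])@np.array([[c,si],[-si,c]])+x[:2];draw(q,z)
E
cat > f1.py <<'E'
from fit import *
circ('big_pot',[(600,168),(663,235),(597,303),(527,230)],.085,.07)
circ('small_pot',[(495,5),(549,58),(497,107),(443,52)],.075,.05)
# image: right=+y, down=+x ; corners TL=(-x,-y)
TL,TR,BR,BL=(-1,-1),(-1,1),(1,1),(1,-1)
rect('square_pan',[(157,186),(264,170),(281,277),(178,293)],.07,.0615,.0615,[TL,TR,BR,BL],.1)
rect('oblong_pan',[(262,138),(364,115),(240,0),(344,0)],.06,.08,.05,[BL,BR,(0,-1),(0,1)],.1)
rect('oblong_lid',[(365,173),(459,187),(440,324),(348,312)],.0165,.085,.055,[TL,TR,BR,BL],-.1)
rect('square_lid',[(144,70),(231,43),(138,15)],.0165,.06,.06,[BL,BR,(0,-1)],.1)
circ('big_lid',[(93,97),(144,150),(102,210),(55,155)],.0165,.075)
print('biglid knob',U([(86,154)],.047),'oblong handle',U([(406,218),(398,290)],.046).round(3).tolist(), 'timer',U([(614,73)],.03))
cv2.imwrite('pics/ov.png',im[:420])
E
python3 f1.py
```

```text
big_pot [0.6516 0.2057] res mm [ 1.6 10.3  2.9 10.4]
small_pot [0.4713 0.0933] res mm [4.  3.8 4.1 3.7]
square_pan [ 0.6509 -0.1976] deg 6.2 res [-0.3 -2.5  4.8  2.  -4.3  2.4 -0.2 -1.9]
oblong_pan [ 0.4654 -0.1051] deg 10.1 res [ 0.2 -4.7 -0.2  3.7  0.  -3.6  0.   4.7]
oblong_lid [0.6844 0.0013] deg -7.3 res [ 2.4  1.8  4.  -2.6 -2.9  0.7 -3.6  0.1]
square_lid [ 0.3836 -0.2643] deg 8.3 res [-0.5  1.   0.5 -0.3  0.  -0.7]
big_lid [ 0.5472 -0.3917] res mm [-0.1  1.7 -0.   1.7]
biglid knob [[ 0.54802487 -0.38570601]] oblong handle [[0.643, 0.004], [0.722, -0.004]] timer [[0.46661245 0.24161133]]
```

View pics/ov.png

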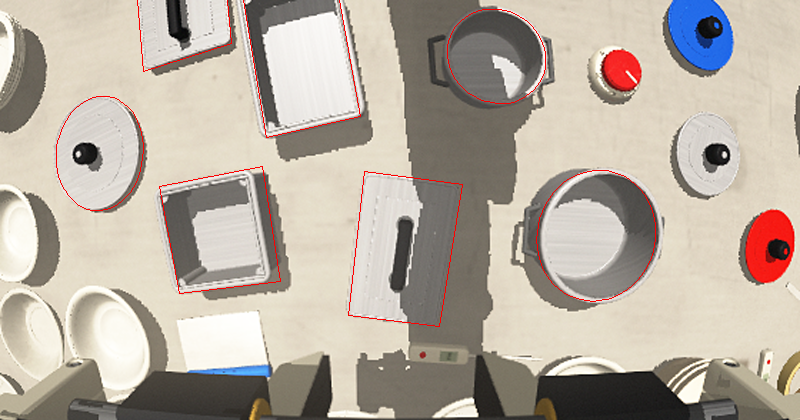

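```bash
python3 -c "
from h import *
s=800/290
for n,u,z in[('big_pot',(246.5,133),.085),('small_pot',(332,269.5),.075),('square_pan',(559,139),.07),('oblong_pan',(482.7,279.5),.06)]:
    print(n,unproj('top',(np.array(u)+.5)/s-.5+[150,130],z).round(4))
move((.544,.394,.12),np.pi/2);move((.544,.394,.0195),np.pi/2)
"
```

```text
big_pot [0.6492 0.2096 0.085 ]
small_pot [0.4708 0.0931 0.075 ]
square_pan [ 0.651  -0.2068  0.07  ]
oblong_pan [ 0.462  -0.1068  0.06  ]
pos [6.590e-01 5.000e-04 3.768e-01] t 3.08 shift [array([11.41, 39.36, 25.7 ]), array([ 0.001, -0.   ,  0.002])]
pos [6.590e-01 5.000e-04 3.768e-01] t 3.08 shift [array([11.4 , 39.36, 35.75]), array([ 0.001, -0.   ,  0.002])]
```

Request:
drive_tool(
  commands=[
    [[0,0,0],[11.4,39.4,24],0.2],
    [[0,0,0],[11.4,39.4,24],0.2],
    [[0,0,0],[11.4,39.4,24],0.2],
    [[0,0,0],[11.4,39.4,24],0.2],
    [[0,0,0],[11.4,39.4,24],0.2],
    [[0,0,0],[11.4,39.4,24],0.2],
    [[0,0,0],[11.4,39.4,24],0.2],
    [[0,0,0],[11.4,39.4,24],0.2],
    [[0,0,0],[11.4,39.4,24],0.2],
    [[0,0,0],[11.4,39.4,24],0.2],
    [[0,0,0],[11.4,39.4,24],0.2],
    [[0,0,0],[11.4,39.4,24],0.2],
    [[0,0,0],[11.4,39.4,24],0.2],
    [[0,0,0],[11.4,39.4,24],0.2],
    [[0,0,0],[11.4,39.4,28],0.2],
    [[0,0,0],[11.4,39.4,31],0.2],
    [[0,0,0],[11.4,39.4,33],0.2],
    [[0,0,0],[11.4,39.4,34],0.2],
    [[0,0,0],[11.4,39.4,34],0.2],
  ],
)

```text
clock: 4.67
position: [0.5453, 0.3907, 0.0353]
ee_rot: [-0.003, -3.14, 0.004]
force: [-0.3, 0.7, -0.4]
width: 0.603
gripper_force: 0.0
```

```bash
python3 -c "
from h import *
move((.544,.394,.0195),np.pi/2);print(readout.observe()['force'])"
```

```text
pos [0.5453 0.3907 0.0353] t 4.67 shift [array([0.12, 0.34, 1.58]), array([-0.003, -0.002, -0.002])]
[-0.2630565   0.73985828 -0.40597513]
```

Request:
drive_tool(
  commands=[
    [[0,0,0],[0.1,0.2,1.2],0.2],
    [[0,0,0],[0.1,0.2,1.6],0.2],
    [[0,0,0],[0.1,0.2,1.6],0.2],
    [[0,0,0],[0.1,0.2,1.6],0.2],
    [[0,0,0],[0.1,0.2,1.6],-0.8],
    [[0,0,0],[0.1,0.2,1.6],-0.8],
    [[0,0,0],[0.1,0.2,1.6],-0.8],
    [[0,0,0],[0.1,0.2,1.6],-0.8],
    [[0,0,0],[0.1,0.2,1.6],-0.8],
    [[0,0,0],[0.1,0.2,1.6],-0.8],
    [[0,0,0],[0.1,0.2,1.6],-0.8],
  ],
  newtons=20,
)

```text
clock: 5.58
position: [0.5444, 0.3949, 0.021]
ee_rot: [-0.0, 3.141, 0.0]
force: [-0.2, 0.3, 2.5]
width: 0.295
gripper_force: 20.0
```

```bash
python3 -c "
from h import *
move((.471,.093,.19),np.pi/2);move((.471,.093,.081),np.pi/2)"
```

```text
pos [0.5444 0.3949 0.021 ] t 5.58 shift [array([  7.33, -30.19, -16.91]), array([0., 0., 0.])]
pos [0.5444 0.3949 0.021 ] t 5.58 shift [array([  7.34, -30.19,  -6.01]), array([0., 0., 0.])]
```

Request:
drive_tool(
  commands=[
    [[0,0,0],[0,0,-2],-0.8],
    [[0,0,0],[0,0,-5],-0.8],
    [[0,0,0],[0,0,-9],-0.8],
    [[0,0,0],[0,0,-13],-0.8],
    [[0,0,0],[0.7,-3,-16],-0.8],
    [[0,0,0],[1.4,-6,-16],-0.8],
    [[0,0,0],[2.4,-10,-16],-0.8],
    [[0,0,0],[3.3,-13.5,-16],-0.8],
    [[0,0,0],[4.2,-17,-16],-0.8],
    [[0,0,0],[5,-20.5,-16],-0.8],
    [[0,0,0],[5.9,-24,-16],-0.8],
    [[0,0,0],[6.6,-27,-16],-0.8],
    [[0,0,0],[7.1,-29,-16],-0.8],
    [[0,0,0],[7.3,-30.2,-15],-0.8],
    [[0,0,0],[7.3,-30.2,-13],-0.8],
    [[0,0,0],[7.3,-30.2,-11],-0.8],
    [[0,0,0],[7.3,-30.2,-9.5],-0.8],
    [[0,0,0],[7.3,-30.2,-9.5],-0.8],
    [[0,0,0],[7.3,-30.2,-9.5],-0.8],
  ],
)

```text
clock: 7.17
position: [0.4708, 0.0927, 0.1154]
ee_rot: [0.0, -3.14, 0.001]
force: [1.0, 0.3, -1.4]
width: 0.298
gripper_force: 20.0
```

```bash
python3 -c "
from h import *
move((.471,.093,.082),np.pi/2);print(readout.observe()['force'])
im=cams.get_image('side');p=proj('side',(.471,.093,.07)).astype(int);print(p)
a=im[max(p[1]-75,0):p[1]+75,p[0]-100:p[0]+100]
i=cams.camera_info('top');im=cams.get_image('top');p=proj('top',(.471,.093,.07)).astype(int);b=im[p[1]-75:p[1]+75,p[0]-100:p[0]+100]
cv2.imwrite('pics/s1.png',cv2.resize(np.hstack([a,b]),(800,300),interpolation=cv2.INTER_CUBIC))"
```

```text
pos [0.4708 0.0927 0.1154] t 7.17 shift [array([-0.03,  0.04,  3.34]), array([-0.001, -0.002,  0.   ])]
[ 1.0017059   0.30138155 -1.36149863]
[246 207]
```

View pics/s1.png

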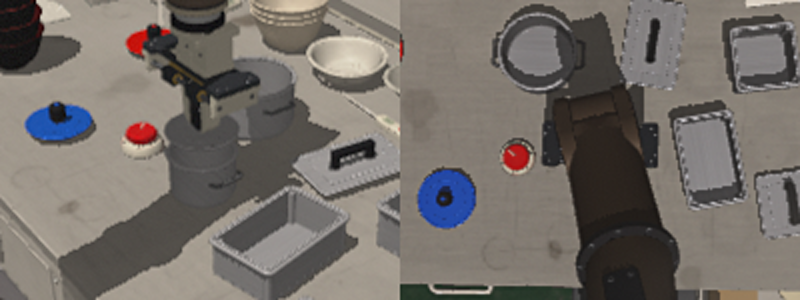

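The lid looks centred over the small pot, so I'll lower it gently.

Request:
drive_tool(
  commands=[
    [[0,0,0],[0,0,0.8],-0.8],
    [[0,0,0],[0,0,1.5],-0.8],
    [[0,0,0],[0,0,2],-0.8],
    [[0,0,0],[0,0,2.4],-0.8],
    [[0,0,0],[0,0,2.7],-0.8],
    [[0,0,0],[0,0,2.9],-0.8],
    [[0,0,0],[0,0,3.1],-0.8],
    [[0,0,0],[0,0,3.2],-0.8],
    [[0,0,0],[0,0,3.3],-0.8],
    [[0,0,0],[0,0,3.3],-0.8],
    [[0,0,0],[0,0,3.3],-0.8],
  ],
)

```text
clock: 8.18
position: [0.4714, 0.0929, 0.0828]
ee_rot: [-0.0, 3.141, 0.0]
force: [0.2, -0.2, -1.2]
width: 0.296
gripper_force: 20.0
```

Request:
drive_tool(
  commands=[
    [[0,0,0],[0,0,0.1],-0.8],
    [[0,0,0],[0,0,0.15],-0.8],
    [[0,0,0],[0,0,0.15],-0.8],
    [[0,0,0],[0,0,0.15],-0.8],
  ],
)

```text
clock: 8.52
position: [0.4715, 0.0929, 0.0819]
ee_rot: [-0.0, 3.141, 0.001]
force: [-2.6, -0.7, 8.4]
width: 0.295
gripper_force: 20.0
```

Contact came at 0.082, the seated height. Releasing, then moving to the big lid.

Request:
drive_tool(
  commands=[
    [[0,0,0],[0,0,0],0.2],
    [[0,0,0],[0,0,0],0.2],
    [[0,0,0],[0,0,0],0.2],
    [[0,0,0],[0,0,0],0.2],
    [[0,0,0],[0,0,-2],0.2],
    [[0,0,0],[0,0,-6],0.2],
    [[0,0,0],[0,0,-10],0.2],
    [[0,0,0],[-7.6,-48.2,-12],0.2],
    [[0,0,0],[-7.6,-48.2,-12],0.2],
    [[0,0,0],[-7.6,-48.2,-12],0.2],
    [[0,0,0],[-7.6,-48.2,-12],0.2],
    [[0,0,0],[-7.6,-48.2,-12],0.2],
    [[0,0,0],[-7.6,-48.2,-12],0.2],
    [[0,0,0],[-7.6,-48.2,-12],0.2],
    [[0,0,0],[-7.6,-48.2,-12],0.2],
    [[0,0,0],[-7.6,-48.2,-12],0.2],
    [[0,0,0],[-7.6,-48.2,-12],0.2],
    [[0,0,0],[-7.6,-48.2,-12],0.2],
    [[0,0,0],[-7.6,-48.2,-12],0.2],
    [[0,0,0],[-7.6,-48.2,-12],0.2],
  ],
)

```text
clock: 10.18
position: [0.5453, -0.3973, 0.2009]
ee_rot: [-0.012, -3.14, 0.008]
force: [-1.1, -0.5, -0.2]
width: 0.598
gripper_force: 0.0
```

Request:
drive_tool(
  commands=[
    [[0,0,0],[0,0,0],0.2],
    [[0,0,0],[0,0,0],0.2],
    [[0,0,0],[0,0,0],0.2],
    [[0,0,0],[0,0,0],0.2],
  ],
)

```text
clock: 10.52
position: [0.5478, -0.3874, 0.2013]
ee_rot: [-0.003, 3.141, 0.001]
force: [-0.1, 0.5, 0.7]
width: 0.598
gripper_force: 0.0
```

```bash
python3 -c "
from h import *
im,i=look('w3')
cv2.imwrite('pics/w3b.png',im[:300])
move((.547,-.389,.02),np.pi/2)"
```

```text
w3 [ 0.5478 -0.3877  0.2014] [-3.000e-03  3.141e+00  1.000e-03] 10.5667 0.601037710924332
pos [ 0.5478 -0.3877  0.2014] t 10.57 shift [array([ 0.08, -0.14, 18.14]), array([0.001, 0.   , 0.002])]
```

View pics/w3b.png

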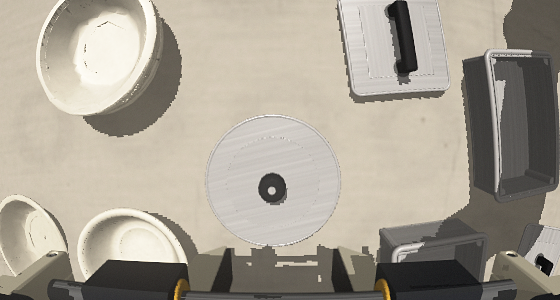

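The big lid's knob is at (272,187). The square lid's lower corners are at (352,102) and (449,90), and its handle runs from (399,2) to (405,72).

```bash
python3 -c "
from h import *
i=dict(np.load('pics/w3.npz'));U=lambda u,z:unproj('wrist',u,z,i).round(4)
k=U((272,187),.047);print(k,U((273,181),.0165))
print('sq',U((352,102),.0165),U((449,90),.0165),U((399,2),.046),U((405,72),.046),)
move((k[0],k[1],.0205),np.pi/2)"
```

```text
[ 0.5427 -0.3972  0.047 ] [ 0.5433 -0.397   0.0165]
sq [ 0.4568 -0.3137  0.0165] [ 0.4335 -0.1984  0.0165] [ 0.3491 -0.271   0.046 ] [ 0.4234 -0.2658  0.046 ]
pos [ 0.5478 -0.3877  0.2014] t 10.57 shift [array([ 0.51, -0.96, 18.08]), array([0.001, 0.   , 0.002])]
```

Request:
drive_tool(
  commands=[
    [[0,0,0],[0.4,-0.7,4],0.3],
    [[0,0,0],[0.4,-0.7,8],0.3],
    [[0,0,0],[0.4,-0.7,12],0.3],
    [[0,0,0],[0.4,-0.7,15],0.3],
    [[0,0,0],[0.4,-0.7,17],0.3],
    [[0,0,0],[0.4,-0.7,18],0.3],
    [[0,0,0],[0.4,-0.7,18],0.3],
    [[0,0,0],[0.4,-0.7,18],0.3],
    [[0,0,0],[0.4,-0.7,18],-0.2],
    [[0,0,0],[0.4,-0.7,18],-0.8],
    [[0,0,0],[0.4,-0.7,18],-0.8],
    [[0,0,0],[0.4,-0.7,18],-0.8],
    [[0,0,0],[0.4,-0.7,18],-0.8],
    [[0,0,0],[0.4,-0.7,18],-0.8],
    [[0,0,0],[0.4,-0.7,18],-0.8],
  ],
  newtons=25,
)

```text
clock: 11.82
position: [0.5436, -0.3963, 0.0217]
ee_rot: [-0.0, 3.141, -0.0]
force: [-1.0, 0.2, 5.4]
width: 0.297
gripper_force: 25.0
```

```bash
python3 -c "
from h import *
move((.651,.208,.2),np.pi/2);move((.651,.208,.092),np.pi/2)"
```

```text
pos [ 0.5436 -0.3963  0.0217] t 11.82 shift [array([-10.76,  60.43, -17.84]), array([-0.   ,  0.001,  0.   ])]
pos [ 0.5436 -0.3963  0.0217] t 11.82 shift [array([-10.75,  60.43,  -7.04]), array([-0.   ,  0.001,  0.   ])]
```

Request:
drive_tool(
  commands=[
    [[0,0,0],[0,0,-2],-0.8],
    [[0,0,0],[0,0,-5],-0.8],
    [[0,0,0],[0,0,-9],-0.8],
    [[0,0,0],[0,0,-13],-0.8],
    [[0,0,0],[-0.5,3,-16],-0.8],
    [[0,0,0],[-1.2,7,-17],-0.8],
    [[0,0,0],[-2,11,-17],-0.8],
    [[0,0,0],[-2.7,15,-17],-0.8],
    [[0,0,0],[-3.4,19,-17],-0.8],
    [[0,0,0],[-4.1,23,-17],-0.8],
    [[0,0,0],[-4.8,27,-17],-0.8],
    [[0,0,0],[-5.5,31,-17],-0.8],
    [[0,0,0],[-6.2,35,-17],-0.8],
    [[0,0,0],[-6.9,39,-17],-0.8],
    [[0,0,0],[-7.6,43,-17],-0.8],
    [[0,0,0],[-8.4,47,-17],-0.8],
    [[0,0,0],[-9.1,51,-17],-0.8],
    [[0,0,0],[-9.7,54.5,-17],-0.8],
    [[0,0,0],[-10.2,57.5,-17],-0.8],
    [[0,0,0],[-10.6,59.5,-17],-0.8],
  ],
)

```text
clock: 13.48
position: [0.6485, 0.2037, 0.1906]
ee_rot: [0.006, -3.14, -0.002]
force: [0.6, -0.1, -1.9]
width: 0.295
gripper_force: 25.0
```

Request:
drive_tool(
  commands=[
    [[0,0,0],[-0.1,1,1],-0.8],
    [[0,0,0],[-0.1,1,3],-0.8],
    [[0,0,0],[-0.1,1,5],-0.8],
    [[0,0,0],[-0.1,1,6.5],-0.8],
    [[0,0,0],[-0.1,1,6.5],-0.8],
    [[0,0,0],[-0.1,1,6.5],-0.8],
    [[0,0,0],[-0.1,1,6.5],-0.8],
  ],
)

```text
clock: 14.07
position: [0.6507, 0.2081, 0.1269]
ee_rot: [0.001, 3.141, -0.0]
force: [-0.3, -0.2, -0.5]
width: 0.294
gripper_force: 25.0
```

```bash
python3 -c "
from h import *
move((.651,.209,.0927),np.pi/2);print(readout.observe()['force'])
im=cams.get_image('side');p=proj('side',(.651,.209,.09)).astype(int);print(p)
a=im[max(p[1]-60,0):p[1]+60,p[0]-80:p[0]+80]
cv2.imwrite('pics/s2.png',cv2.resize(a,(800,600),interpolation=cv2.INTER_CUBIC))"
```

```text
pos [0.6507 0.2081 0.1269] t 14.07 shift [array([-0.02,  0.09,  3.42]), array([-0.   ,  0.001, -0.001])]
[-0.34967393 -0.17911505 -0.53752943]
[272 168]
```

View pics/s2.png

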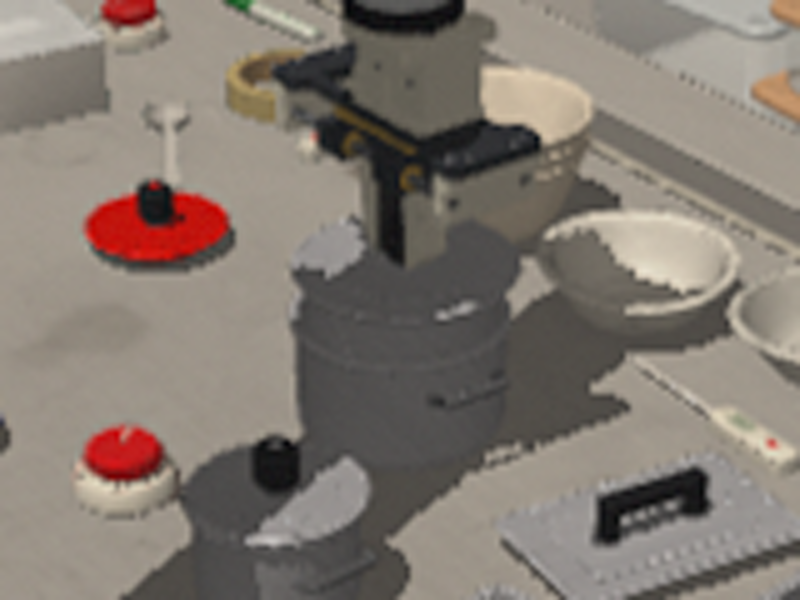

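The small lid is seated. The big lid looks about 3 mm to the right in this view, so I'll correct that slightly and lower it.

Request:
drive_tool(
  commands=[
    [[0,0,0],[0.15,0.2,0.8],-0.8],
    [[0,0,0],[0.15,0.2,1.5],-0.8],
    [[0,0,0],[0.15,0.2,2],-0.8],
    [[0,0,0],[0.15,0.2,2.4],-0.8],
    [[0,0,0],[0.15,0.2,2.7],-0.8],
    [[0,0,0],[0.15,0.2,2.9],-0.8],
    [[0,0,0],[0.15,0.2,3.1],-0.8],
    [[0,0,0],[0.15,0.2,3.3],-0.8],
    [[0,0,0],[0.15,0.2,3.4],-0.8],
    [[0,0,0],[0.15,0.2,3.4],-0.8],
    [[0,0,0],[0.15,0.2,3.4],-0.8],
  ],
)

```text
clock: 15.03
position: [0.6496, 0.2119, 0.0929]
ee_rot: [-0.001, 3.14, 0.002]
force: [2.4, 4.4, 2.7]
width: 0.295
gripper_force: 25.0
```

Request:
drive_tool(
  commands=[
    [[0,0,0],[0,0,0.1],-0.8],
    [[0,0,0],[0,0,0.1],-0.8],
    [[0,0,0],[0,0,0.1],-0.8],
  ],
)

```text
clock: 15.28
position: [0.6497, 0.2121, 0.0928]
ee_rot: [-0.001, 3.139, 0.003]
force: [-0.5, 4.7, 10.2]
width: 0.298
gripper_force: 25.0
```

Seated. Releasing, then moving above the oblong lid with a turn of about 7 degrees.

Request:
drive_tool(
  commands=[
    [[0,0,0],[0,0,0],0.2],
    [[0,0,0],[0,0,0],0.2],
    [[0,0,0],[0,0,0],0.2],
    [[0,0,0],[0,0,0],0.2],
    [[0,0,0],[0,0,-2],0.2],
    [[0,0,0],[0,0,-6],0.2],
    [[0,0,0],[0,0,-10],0.2],
    [[0,0,0.12],[-3.4,-21.1,-13],0.2],
    [[0,0,0.12],[-3.4,-21.1,-13],0.2],
    [[0,0,0.12],[-3.4,-21.1,-13],0.2],
    [[0,0,0.12],[-3.4,-21.1,-13],0.2],
    [[0,0,0.12],[-3.4,-21.1,-13],0.2],
    [[0,0,0.12],[-3.4,-21.1,-13],0.2],
    [[0,0,0.12],[-3.4,-21.1,-13],0.2],
    [[0,0,0.12],[-3.4,-21.1,-13],0.2],
    [[0,0,0.12],[-3.4,-21.1,-13],0.2],
    [[0,0,0.12],[-3.4,-21.1,-13],0.2],
  ],
)

```text
clock: 16.7
position: [0.6825, 0.0019, 0.2207]
ee_rot: [-0.184, -3.135, -0.001]
force: [0.9, -0.1, 0.1]
width: 0.598
gripper_force: 0.0
```

```bash
python3 -c "
from h import *
im,i=look('w4')
cv2.imwrite('pics/w4b.png',cv2.resize(im,(800,600),interpolation=cv2.INTER_CUBIC)[:420])"
```

```text
w4 [0.6825 0.0018 0.2208] [-1.840e-01 -3.135e+00 -1.000e-03] 16.75 0.6022807423440398
```

View pics/w4b.png

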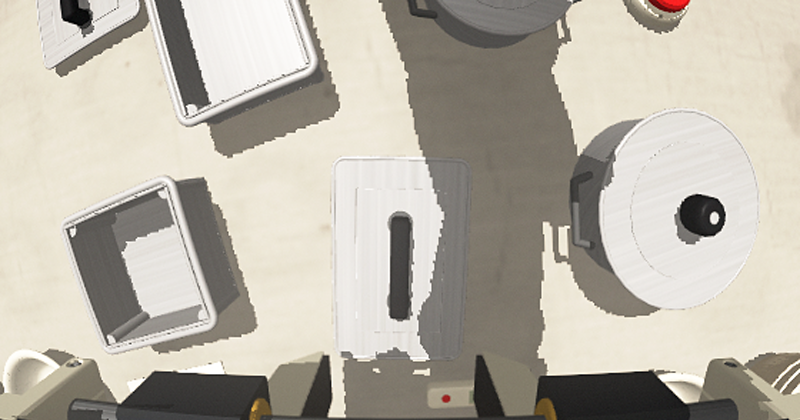

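The handle ends are at (400,213) and (399,320), in line with the tool. The square pan's corners are at (64,226), (172,177), (216,325) and (103,352), and the big lid sits well.

```bash
sed "s/w2/w4/g" fit.py > fit4.py; python3 -c "
from fit4 import *
TL,TR,BR,BL=(-1,-1),(-1,1),(1,1),(1,-1)
rect('square_pan',[(64,226),(172,177),(216,325),(103,352)],.07,.0615,.0615,[TL,TR,BR,BL],.1)
rect('oblong_pan',[(184,125),(316,68),(148,5),(298,5)],.06,.0865,.0565,[BL,BR,(0,-1),(0,1)],.1)
rect('oblong_lid',[(332,157),(471,162),(465,357),(336,357)],.0165,.085,.055,[TL,TR,BR,BL],-.1)
h=U([(400,213),(399,320)],.046);print(h,np.degrees(np.arctan2(*(h[1]-h[0])[::-1])));m=h.mean(0)
move((m[0],m[1],.0205),np.pi/2+np.arctan2(*(h[1]-h[0])[::-1]))"
```

```text
square_pan [ 0.6533 -0.2054] deg 6.0 res [ 7.1  5.6  2.9 -3.  -5.4 -3.6 -4.5  1. ]
oblong_pan [ 0.4571 -0.1071] deg 10.6 res [ 0.7  4.4 -0.7 -3.9  0.   1.8  0.  -2.3]
oblong_lid [6.853e-01 3.000e-04] deg -7.3 res [ 0.7  0.8  3.6 -1.4 -2.7  0.9 -1.6 -0.3]
[[ 0.64197469  0.00482397]
 [ 0.72288153 -0.00557843]] -7.326475383031191
pos [0.6825 0.0018 0.2208] t 16.75 shift [array([-0.03, -0.23, 20.03]), array([ 0.001, -0.001,  0.01 ])]
```

Request:
drive_tool(
  commands=[
    [[0,0,0.01],[-0.15,-0.2,4],0],
    [[0,0,0.01],[-0.15,-0.2,8],0],
    [[0,0,0.01],[-0.15,-0.2,12],0],
    [[0,0,0.01],[-0.15,-0.2,16],0],
    [[0,0,0.01],[-0.15,-0.2,18],0],
    [[0,0,0.01],[-0.15,-0.2,19.4],0],
    [[0,0,0.01],[-0.15,-0.2,20],0],
    [[0,0,0.01],[-0.15,-0.2,20],0],
    [[0,0,0.01],[-0.15,-0.2,20],0],
    [[0,0,0.01],[-0.15,-0.2,20],-1],
    [[0,0,0.01],[-0.15,-0.2,20],-1],
    [[0,0,0.01],[-0.15,-0.2,20],-1],
    [[0,0,0.01],[-0.15,-0.2,20],-1],
    [[0,0,0.01],[-0.15,-0.2,20],-1],
    [[0,0,0.01],[-0.15,-0.2,20],-1],
    [[0,0,0.01],[-0.15,-0.2,20],-1],
    [[0,0,0.01],[-0.15,-0.2,20],-1],
  ],
  newtons=30,
)

```text
clock: 18.17
position: [0.6842, -0.0021, 0.0216]
ee_rot: [0.204, 3.135, 0.001]
force: [-1.2, 1.7, 4.6]
width: 0.148
gripper_force: 30.0
```

```bash
python3 -c "
from h import *
move((.4595,-.107,.19),np.pi/2+np.radians(10.5))"
```

```text
pos [ 0.6842 -0.0021  0.0216] t 18.17 shift [array([ 20.92, -13.31, -16.85]), array([ 0.   ,  0.   , -0.313])]
```

Request:
drive_tool(
  commands=[
    [[0,0,0],[0,0,-2],-1],
    [[0,0,0],[0,0,-5],-1],
    [[0,0,0],[0,0,-9],-1],
    [[0,0,0],[0,0,-13],-1],
    [[0,0,-0.05],[2.5,-1.6,-15],-1],
    [[0,0,-0.1],[5.5,-3.5,-15],-1],
    [[0,0,-0.15],[9,-5.7,-15],-1],
    [[0,0,-0.2],[12.5,-8,-15],-1],
    [[0,0,-0.25],[16,-10.2,-15],-1],
    [[0,0,-0.29],[18.5,-11.8,-15],-1],
    [[0,0,-0.313],[20.3,-12.9,-15],-1],
    [[0,0,-0.313],[20.9,-13.3,-14],-1],
    [[0,0,-0.313],[20.9,-13.3,-11],-1],
    [[0,0,-0.313],[20.9,-13.3,-9],-1],
    [[0,0,-0.313],[20.9,-13.3,-8.2],-1],
    [[0,0,-0.313],[20.9,-13.3,-8.2],-1],
    [[0,0,-0.313],[20.9,-13.3,-8.2],-1],
    [[0,0,-0.313],[20.9,-13.3,-8.2],-1],
  ],
)

```text
clock: 19.67
position: [0.4604, -0.1072, 0.1041]
ee_rot: [-0.287, 3.127, -0.0]
force: [-0.0, 0.4, -1.1]
width: 0.154
gripper_force: 30.0
```

```bash
python3 -c "
from h import *
move((.4595,-.107,.0676),np.pi/2+np.radians(10.5));print(readout.observe()['force'])
im=cams.get_image('side');p=proj('side',(.46,-.107,.07)).astype(int);print(p)
a=im[max(p[1]-60,0):p[1]+60,p[0]-80:p[0]+80]
cv2.imwrite('pics/s3.png',cv2.resize(a,(800,600),interpolation=cv2.INTER_CUBIC))"
```

```text
pos [ 0.4604 -0.1072  0.1041] t 19.67 shift [array([0.09, 0.04, 3.65]), array([-0.   ,  0.001, -0.   ])]
[-0.02136305  0.40172583 -1.11004854]
[285 241]
```

View pics/s3.png

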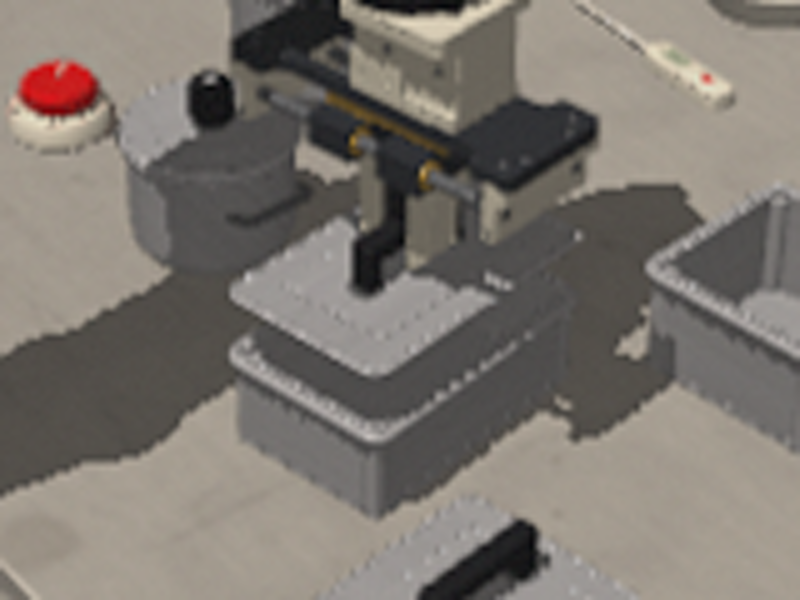

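The lid is well aligned over the oblong pan. Lowering.

Request:
drive_tool(
  commands=[
    [[0,0,0],[0.1,0,1],-1],
    [[0,0,0],[0.1,0,1.8],-1],
    [[0,0,0],[0.1,0,2.3],-1],
    [[0,0,0],[0.1,0,2.7],-1],
    [[0,0,0],[0.1,0,3],-1],
    [[0,0,0],[0.1,0,3.2],-1],
    [[0,0,0],[0.1,0,3.4],-1],
    [[0,0,0],[0.1,0,3.55],-1],
    [[0,0,0],[0.1,0,3.65],-1],
    [[0,0,0],[0.1,0,3.65],-1],
    [[0,0,0],[0.1,0,3.65],-1],
  ],
)

```text
clock: 20.63
position: [0.4588, -0.1073, 0.0675]
ee_rot: [-0.287, 3.128, 0.0]
force: [-4.3, 0.3, 11.0]
width: 0.148
gripper_force: 30.0
```

Seated. Releasing, then moving above the square lid.

Request:
drive_tool(
  commands=[
    [[0,0,0],[0,0,0],0],
    [[0,0,0],[0,0,0],0],
    [[0,0,0],[0,0,0],0],
    [[0,0,0],[0,0,0],0],
    [[0,0,0],[0,0,-2],0],
    [[0,0,0],[0,0,-6],0],
    [[0,0,0],[0,0,-10],0],
    [[0,0,0],[10.1,-14.4,-13],0],
    [[0,0,0],[10.1,-14.4,-13],0],
    [[0,0,0],[10.1,-14.4,-13],0],
    [[0,0,0],[10.1,-14.4,-13],0],
    [[0,0,0],[10.1,-14.4,-13],0],
    [[0,0,0],[10.1,-14.4,-13],0],
    [[0,0,0],[10.1,-14.4,-13],0],
    [[0,0,0],[10.1,-14.4,-13],0],
    [[0,0,0],[10.1,-14.4,-13],0],
  ],
)

```text
clock: 21.97
position: [0.3861, -0.2658, 0.1963]
ee_rot: [0.291, -3.128, -0.001]
force: [-0.2, 0.7, -0.3]
width: 0.501
gripper_force: 0.0
```

```bash
python3 -c "
from h import *
im,i=look('w5')
cv2.imwrite('pics/w5b.png',cv2.resize(im,(800,600),interpolation=cv2.INTER_CUBIC)[:420])"
```

```text
w5 [ 0.3861 -0.2659  0.1964] [ 2.910e-01 -3.128e+00 -1.000e-03] 22.0167 0.5029291775751489
```

View pics/w5b.png

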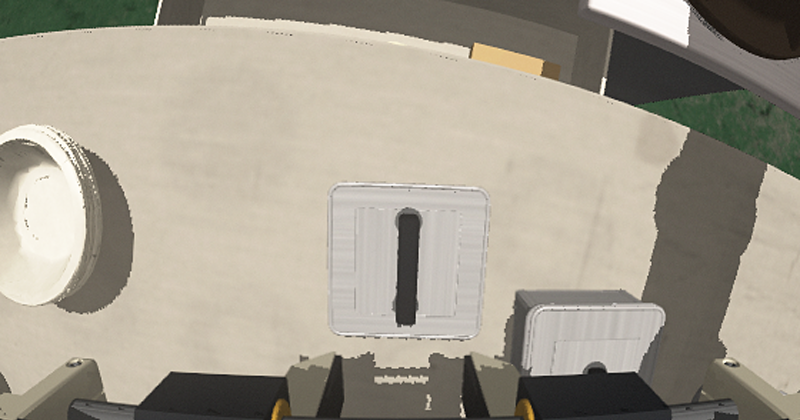

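The handle ends are at (409,210) and (406,325), and the oblong lid is on its pan.

```bash
sed "s/w2/w5/g" fit.py > fit5.py; python3 -c "
from fit5 import *
TL,TR,BR,BL=(-1,-1),(-1,1),(1,1),(1,-1)
rect('square_lid',[(330,182),(491,187),(480,339),(328,334)],.0165,.06,.06,[TL,TR,BR,BL],.15)
h=U([(409,210),(406,325)],.046);a=np.arctan2(*(h[1]-h[0])[::-1]);print(h,np.degrees(a));m=h.mean(0)
move((m[0],m[1],.0205),np.pi/2+a)"
```

```text
square_lid [ 0.3831 -0.2628] deg 8.6 res [ 1.   1.4  0.2 -1.  -0.6  0.1 -0.6 -0.5]
[[ 0.3406353  -0.27012544]
 [ 0.42098744 -0.25688177]] 9.359365863311876
pos [ 0.3861 -0.2659  0.1964] t 22.02 shift [array([ 0.47,  0.32, 17.59]), array([ 0.001, -0.   ,  0.022])]
```

Request:
drive_tool(
  commands=[
    [[0,0,0.026],[0.3,0.3,4],0],
    [[0,0,0.026],[0.3,0.3,8],0],
    [[0,0,0.026],[0.3,0.3,12],0],
    [[0,0,0.026],[0.3,0.3,15],0],
    [[0,0,0.026],[0.3,0.3,17],0],
    [[0,0,0.026],[0.3,0.3,17.5],0],
    [[0,0,0.026],[0.3,0.3,17.5],0],
    [[0,0,0.026],[0.3,0.3,17.5],0],
    [[0,0,0.026],[0.3,0.3,17.5],-1],
    [[0,0,0.026],[0.3,0.3,17.5],-1],
    [[0,0,0.026],[0.3,0.3,17.5],-1],
    [[0,0,0.026],[0.3,0.3,17.5],-1],
    [[0,0,0.026],[0.3,0.3,17.5],-1],
    [[0,0,0.026],[0.3,0.3,17.5],-1],
    [[0,0,0.026],[0.3,0.3,17.5],-1],
    [[0,0,0.026],[0.3,0.3,17.5],-1],
  ],
  newtons=30,
)

```text
clock: 23.35
position: [0.3822, -0.2648, 0.0221]
ee_rot: [-0.247, 3.131, 0.0]
force: [-1.7, 1.3, 7.2]
width: 0.152
gripper_force: 30.0
```

```bash
python3 -c "
from h import *
move((.652,-.205,.19),np.pi/2+np.radians(6.1))"
```

```text
pos [ 0.3822 -0.2648  0.0221] t 23.35 shift [array([-27.59,   1.68, -16.78]), array([0.   , 0.   , 0.051])]
```

Request:
drive_tool(
  commands=[
    [[0,0,0],[0,0,-2],-1],
    [[0,0,0],[0,0,-5],-1],
    [[0,0,0],[0,0,-9],-1],
    [[0,0,0],[0,0,-13],-1],
    [[0,0,0.01],[-3,0.2,-15],-1],
    [[0,0,0.02],[-6.5,0.4,-15],-1],
    [[0,0,0.03],[-10.5,0.6,-15],-1],
    [[0,0,0.04],[-14.5,0.9,-15],-1],
    [[0,0,0.05],[-18.5,1.1,-15],-1],
    [[0,0,0.05],[-22,1.3,-15],-1],
    [[0,0,0.05],[-25,1.5,-15],-1],
    [[0,0,0.05],[-27,1.7,-15],-1],
    [[0,0,0.05],[-27.6,1.7,-14],-1],
    [[0,0,0.05],[-27.6,1.7,-12],-1],
    [[0,0,0.05],[-27.6,1.7,-10],-1],
    [[0,0,0.05],[-27.6,1.7,-9.2],-1],
    [[0,0,0.05],[-27.6,1.7,-9.2],-1],
    [[0,0,0.05],[-27.6,1.7,-9.2],-1],
    [[0,0,0.05],[-27.6,1.7,-9.2],-1],
  ],
)

```text
clock: 24.93
position: [0.6522, -0.2055, 0.1149]
ee_rot: [-0.167, 3.136, -0.001]
force: [0.4, 0.5, -1.7]
width: 0.149
gripper_force: 30.0
```

```bash
python3 -c "
from h import *
move((.652,-.205,.0781),np.pi/2+np.radians(6.1));print(readout.observe()['force'])
im=cams.get_image('side');p=proj('side',(.652,-.205,.08)).astype(int);print(p)
a=im[max(p[1]-60,0):p[1]+60,p[0]-80:p[0]+80]
cv2.imwrite('pics/s4.png',cv2.resize(a,(800,600),interpolation=cv2.INTER_CUBIC))"
```

```text
pos [ 0.6522 -0.2055  0.1149] t 24.93 shift [array([0.02, 0.05, 3.68]), array([-0.001,  0.001,  0.   ])]
[ 0.39914299  0.5343675  -1.67328279]
[363 230]
```

View pics/s4.png

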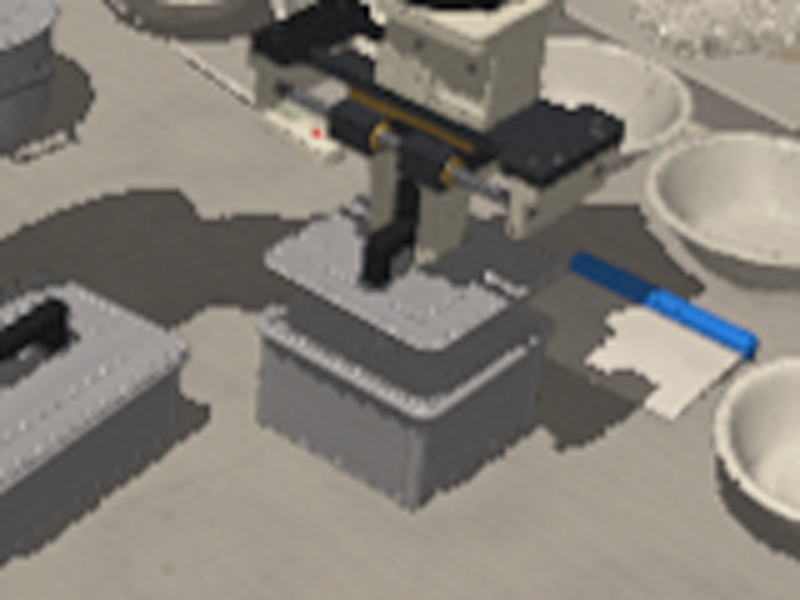

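Once perspective is allowed for, the lid is centred over the square pan. Lowering.

Request:
drive_tool(
  commands=[
    [[0,0,0],[0,0,1],-1],
    [[0,0,0],[0,0,1.8],-1],
    [[0,0,0],[0,0,2.3],-1],
    [[0,0,0],[0,0,2.7],-1],
    [[0,0,0],[0,0,3],-1],
    [[0,0,0],[0,0,3.2],-1],
    [[0,0,0],[0,0,3.4],-1],
    [[0,0,0],[0,0,3.55],-1],
    [[0,0,0],[0,0,3.68],-1],
    [[0,0,0],[0,0,3.68],-1],
    [[0,0,0],[0,0,3.68],-1],
  ],
)

```text
clock: 25.9
position: [0.652, -0.2049, 0.0782]
ee_rot: [-0.168, 3.136, 0.0]
force: [-3.7, 1.1, 8.5]
width: 0.153
gripper_force: 30.0
```

Request:
drive_tool(
  commands=[
    [[0,0,0],[0,0,0],0],
    [[0,0,0],[0,0,0],0],
    [[0,0,0],[0,0,0],0],
    [[0,0,0],[0,0,0],0],
    [[0,0,0],[0,0,-2],0],
    [[0,0,0],[0,0,-6],0],
    [[0,0,0],[0,0,-10],0],
    [[0,0,0],[0,0,-14],0],
    [[0,0,0],[0,0,-18],0],
    [[0,0,0],[8,-14,-20],0],
    [[0,0,0],[8,-14,-20],0],
    [[0,0,0],[8,-14,-20],0],
    [[0,0,0],[8,-14,-20],0],
    [[0,0,0],[8,-14,-20],0],
    [[0,0,0],[8,-14,-20],0],
    [[0,0,0],[8,-14,-20],0],
  ],
)

```text
clock: 27.23
position: [0.5876, -0.3522, 0.2767]
ee_rot: [-0.168, 3.137, 0.001]
force: [0.6, 0.2, -0.0]
width: 0.502
gripper_force: 0.0
```

```bash
python3 -c "
from h import *
im=cams.get_image('side')
cv2.imwrite('pics/s5.png',cv2.resize(im[120:330,180:460],(800,600),interpolation=cv2.INTER_CUBIC))
s=readout.observe();print(s['force'],s['position'],s['clock'])"
```

```text
[-0.25304633 -0.09856843 -0.21848072] [ 0.58811277 -0.3511708   0.27647351] 27.2833
```

View pics/s5.png

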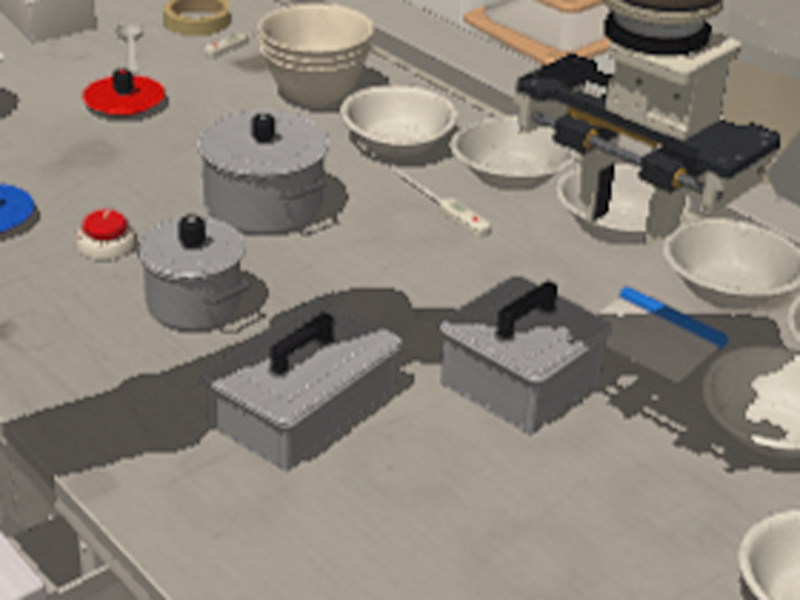

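All four lids sit level on their pots and pans, the timer is where it was, and the gripper is clear. Handing in.

```bash
python3 -c "
from cell import job
print(job.sign_off())"
```

```text
the job is handed in; nothing more can be done
None
```

All four lids were set down on their matching pots and pans and look level and fully seated in the final picture, with the timer undisturbed; I handed the job in at about 27 s of the 112 s allowed.

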